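# Hook a shelf bracket into its slotted upright and lock it

### The arm

A 6-joint arm with a two-finger parallel gripper is mounted at the origin on a cart in front of the work surface, level with it; the furniture and walls round the work are solid. World frame = base frame: x ahead of the robot, y to its left, z up, the work surface at z = 0. Lengths are in m, angles in rad, forces in N, time in s.
With the tool pointing down it reaches from about 0.35 to 0.925 m from the base axis. Payload 6.4 kg.
Tool frame: the origin (TCP) lies between the finger pads; the fingertips stand 11 mm ahead of it and the grasp point (between the pads) lies 8 mm behind it; z points along the fingers, y is the line along which they close (so a half turn about z gives the same grasp; the last joint's range is limited). The gripper opens to 85 mm and grips with 20 to 120 N. Pads are 22 mm wide; open, the fingers measure 114 mm over their backs; the gripper's body (76 mm by 85 mm) begins 54 mm behind the grasp point. The pads swing forward as they close: fully open they stand 13 mm farther back than shut.
Start: joints at [1.151, 0.245, 1.558, -0, 1.339, -0.174], TCP at [0.158, 0.63, 0.222] pointing down, gripper open.
Joint ranges: [-3.13, 3.13], [-1.02, 2.26], [0.13, 2.54], [-0.95, 4.09], [0.21, 2.88], [-2.74, 2.74]. Speed limits (rad/s): [2.57, 2.57, 3.14, 3.14, 3.14, 3.14].

### API

Orientations are given as [roll, pitch, yaw] about the fixed x, y, z axes, in that order (R = Rz(yaw) Ry(pitch) Rx(roll)).
In Python, from bench import ctrl, imaging, ticket gives the robot as it stands. The module is installed in compiled form; this text tells all that it offers.
- The arm moves only by the tool play_rows, never from a script. Its argument "moves" is a list of rows, each a list of 2 entries, a list of its own where there are three numbers: the shift along the tool's x, y, z in units of 50 mm (1.0 is 50 mm), then the turn, a rotation vector about the tool's x, y, z in units of 5 degrees (1.0 is 5 degrees). A call has 1 to 8 rows; each row shifts and turns the commanded pose from where the row before left it, along the tool's axes as they then stand; what a row does not reach is not made up. A row lasts 1/10 s, in which the tool goes at most 50 mm and 8.59 degrees, less where a joint would pass 70% of its speed; a pose out of reach is approached as far as the arm can. A call with a number of a shift or a turn outside -1 to 1 is refused whole. A call with a gripper value outside its range is refused whole. "grip" is the closure, from 0 (fully open) to 1 (shut), set as the call begins (left out, the last holds). The fingers move at their own pace and stop on an object; "newtons" is the grip in N (left out, the last holds). Time passes only in rows, so rows that do not move let the fingers close. It gives the time, the measured TCP pose, the force, the opening and the grip force at its end, in the units of the state.
- ctrl.get_state(): the state, without advancing time (a new reading comes with each control period).
- imaging.grab_frame(name): name is "side" or "top" or "wrist"; returns (picture, depth): 420x560x3 uint8, red, green, blue; 420x560 float32, m along the optical axis (not along the pixel's ray), 0 where there is no reading.
- imaging.calibration(name): a dict with "K" (3x3 intrinsics, pixels), "k1" (the pictures are not rectified: a ray, as slopes to the right and down, at radius r is drawn at 1 + k1 r^2 times it, then the intrinsics apply), "pose" (4x4, takes a point from camera to world coordinates). Camera axes: x right, y up, looking along -z (the intrinsics and any distortion apply to the point x, -y, -z); pixel columns grow to the right and rows downward; lengths in m; the calibration is good to about 2 mm. A picture is of the moment at which its call begins: read the wrist's pose just before it. calibration takes no time and is no camera call; for the wrist camera it gives the pose at the moment of the call.
- ticket.hand_in(): hands the job in; it is judged then, once.
The state is a dict: "clock": time; "joints": joint angles; "dq": joint speeds; "joint_efforts": joint torques, N m; "eef_pos": TCP position; "tool_rot": TCP orientation; "wrist_force": force on the tool from outside, world axes, zero at the start; "wrist_torque": the same for the moment, N m; "gripper_width": finger opening in m; "grip_force": force on a finger pad.
Only numpy, scipy, OpenCV 4.12 (cv2) and the standard library are available. Lean on these libraries where they do the work, as an engineer would, in place of code of your own. Each camera call takes 0.05 s, during which the arm holds its last target. There are 200 camera calls.

### The job

Hang the loose steel shelf bracket on the slotted upright that stands on the bench: feed both of its hooked tabs into the two slots together, until its back plate meets the strip, then push it straight down until it is fully home and the spring catch has snapped out through the window in the back plate, and let go. Feel for the slots and press gently, never pushing with more than about 15 N, and leave the loupe, the tin and the spool where they are.

Things in the scene. Friction and masses are not known exactly. Their poses are not given: they have to be found in the camera images.
- bracket: Loose bare-steel shelf bracket, 0.24 to 0.39 kg, standing on its underside. Origin: underside, mid width, at the back plate's rear face; +x the way the tabs point, z up. Shelf x -110 to 0, y -20 to 20, z 0 to 6 mm, 6 mm lip at its front end. Back plate x -5 to 0, y -20 to 20, z 0 to 92 mm, with a window y -7.5 to 7.5, z 6 to 20 mm. Centre of mass near x -40, z 36 mm.
- web_top (a point): Middle of the top of the bracket's upright web, the place to grip it from above: 44 mm before the back plate's rear face and 100 mm over the underside. The web is 10 mm thick (along the bracket's y), 67 mm long (along x -72 to -5 mm) and free on both sides down to 6 mm over the underside. Gripped 25 to 45 mm below the top, level with the middle of the tabs, it pitches least in the fingers.
- tab_low (a point): Middle of the rounded end of the lower hooked tab: x 16.5, z 34 mm in the bracket's frame. Two like tabs, 6 mm wide, the other 42 mm higher. Necks x 0 to 9 mm, z 40 to 48 and 82 to 90 mm; their hooked ends, x 9 to 16.5 mm, hang 20 mm lower: z 20 to 48 and 62 to 90 mm.
- stand: Slotted upright, fixed. Origin: underside centre of its dark foot plate (100 x 80 x 12 mm); z up, +x into the strip's front face, as a hung bracket's x. Grey strip, 56 mm wide, 6 mm thick, front face at x -20 mm, z 25 to 175 mm. It was clamped on by hand: it and all on it stand higher or lower than told by an unmeasured h of -8 to 8 mm. It does not give; its oiled face is slippery.
- strip_home (a point): Point on the strip's front face, mid width, 55 mm over the bench: where the bracket's origin comes when fully home, if h = 0 (really h higher, and up to 3 mm before the face). Slots, 10 mm wide, lie 40 to 70 and 82 to 112 mm over it (plus h). Tabs enter when the bracket's origin is 20 to 22 mm over it (plus h); then the bracket goes down until the necks sit on the slots' lower edges.
- latch (a joint): Spring catch of the strip, mid width: metres pushed in, 0 = out, stop at 0.009. Its nose stands 5 mm out of the face, 7 to 17.5 mm over strip_home (plus h), ramped on top, flat below. The bracket's rear lower edge pushes it in on the way down; at home it springs out through the window over the shelf. Spring 4.5 N out, 9 N in; passing it takes about 4 to 9 N downward, then comes a hard stop.
- loupe: Bystander: black eye loupe, 34 mm wide, 34 mm high, standing on the bench; origin under its centre.
- tin: Bystander: small round grey tin with a pale lid, 44 mm wide, 56 mm high; origin under its centre.
- spool: Bystander: small spool of brass wire with white flanges, 28 mm wide, 14 mm high; origin under its centre.
Mind the look-alikes: they are no part of the job. There is more than one size of the bracket; the job needs the larger.

How it is judged:
By the outcome, as a careful person would: the job done as asked, in the order asked, and still so for the second after the job is handed in, with the robot touching nothing.
It also fails if it takes over 61 s, if anything falls off the work surface, if the arm or the gripper's body presses on something with over 40 N, if the wrist force passes 120 N, or if a joint passes its speed limit or range.

## Working session

There is one attempt and no reset: what is moved stays moved. The work goes in short steps, Python scripts to look and compute and a tool call to move; the robot and the scene stay as the last step left them, time stands still between calls to the robot, and variables do not carry over. Pictures are saved under pics/ and viewed, at most 10 in all, crops included, and the job is handed in when it is done.

Besides the shell and the picture viewer there is one more tool, called as name(argument=value, ...) on one line, values as JSON. play_rows: Moves the arm, as the interface text tells. Its arguments: {"type":"object","properties":{"moves":{"type":"array"},"grip":{"type":"number"},"newtons":{"type":"number"}},"required":["moves"]}

```bash
mkdir -p pics; cat > h.py <<'E'
import numpy as np, cv2
from bench import ctrl, imaging, ticket
def grab(n):
    C=imaging.calibration(n); p,d=imaging.grab_frame(n); return C,p,d
def pts(C,d):
    h,w=d.shape; u,v=np.meshgrid(np.arange(w),np.arange(h)); K=C["K"]
    x=(u-K[0,2])/K[0,0]; y=(v-K[1,2])/K[1,1]; x0,y0=x,y
    for _ in range(8):
        s=1+C["k1"]*(x*x+y*y); x,y=x0/s,y0/s
    P=np.stack([x*d,-y*d,-d],-1)
    return P@C["pose"][:3,:3].T+C["pose"][:3,3]
def save(n,p): cv2.imwrite("pics/"+n,p[...,::-1])
E
python3 - <<'E'
from h import *
for n in("top","side"):
    C,p,d=grab(n); save(n+".png",p); np.savez(n,p=p,d=d,**C)
    print(n,C["pose"].round(3).tolist(),C["K"].round(1).tolist(),C["k1"])
print(ctrl.get_state())
E
```

```text
top [[0.021, 0.995, -0.097, 0.423], [-1.0, 0.019, -0.013, -0.138], [-0.011, 0.097, 0.995, 1.182], [0.0, 0.0, 0.0, 1.0]] [[469.4, 0.0, 279.6], [0.0, 469.4, 219.1], [0.0, 0.0, 1.0]] 0.01853055935401713
side [[-0.83, 0.368, -0.42, 0.137], [-0.558, -0.543, 0.627, 0.47], [0.003, 0.755, 0.656, 0.709], [0.0, 0.0, 0.0, 1.0]] [[409.7, 0.0, 285.3], [0.0, 409.7, 205.0], [0.0, 0.0, 1.0]] -0.05166913919221419
{'clock': 0.1, 'joints': array([ 1.15091535e+00,  2.45795538e-01,  1.55890967e+00, -7.93723379e-06,
        1.33872127e+00, -1.74144379e-01]), 'dq': array([ 0.00226123, -0.00067041, -0.00330234, -0.00051571, -0.00126834,
       -0.00208724]), 'joint_efforts': array([-6.97280552e-05, -4.30669284e+01, -3.27129221e+01, -5.07332868e-05,
        2.82303306e-03, -1.50240805e-05]), 'eef_pos': array([0.15792989, 0.62997313, 0.22104829]), 'tool_rot': array([-3.13978523e+00, -3.10134410e-04,  2.89585760e+00]), 'wrist_force': array([ 0.29534779,  0.24725467, -0.35086613]), 'wrist_torque': array([ 0.01905593, -0.02911758,  0.0757643 ]), 'grip_force': 0.0, 'gripper_width': 0.08520600289654771}
```

View pics/top.png

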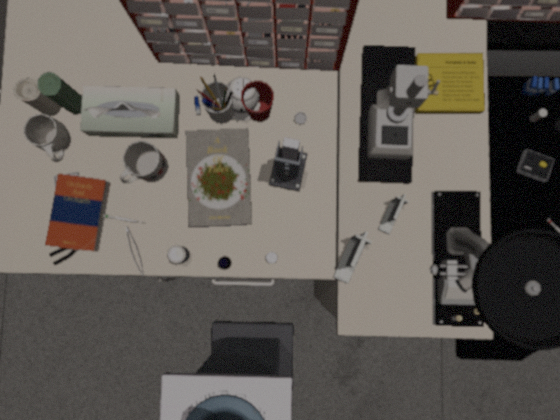

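View pics/side.png

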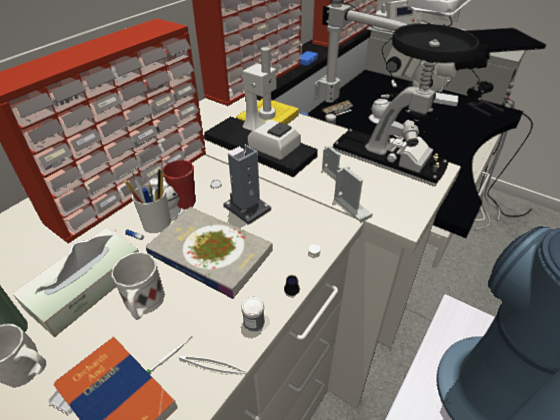

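The top view shows two bracket candidates: A at top px (352,256), side px (347,195), and B at top px (394,214), side px (330,165). A looks larger. The stand is at top px (288,168). Loupe (224,263), tin (177,254) and spool (271,258) are bystanders. Next I check A in a close crop and measure.

```bash
python3 - <<'E'
from h import *
ims=[]
for n,(a,b,c,e) in (("top",(125,295,255,420)),("side",(135,235,215,380))):
    D=np.load(n+".npz"); P=pts(D,D["d"])[a:b,c:e]; p=D["p"][a:b,c:e]
    s=400/p.shape[1]; ims.append(cv2.resize(p,None,fx=s,fy=s,interpolation=cv2.INTER_CUBIC))
    print(n, np.nanmin(P[...,0]),np.nanmax(P[...,0]))
    m=((P[...,2]>0.02)&(P[...,2]<.25)&(D["d"][a:b,c:e]>0)).astype(np.uint8)
    k,L,S,_=cv2.connectedComponentsWithStats(m)
    for i in range(1,k):
        if S[i,4]<40: continue
        Q=P[L==i]; print(S[i],'min',Q.min(0).round(3),'max',Q.max(0).round(3))
        r=cv2.minAreaRect(Q[:,:2].astype(np.float32)*1000); print(np.round(r[0]),np.round(r[1]),r[2])
h=max(i.shape[0] for i in ims)
save("crop.png",np.hstack([np.pad(i,((0,h-i.shape[0]),(0,0),(0,0))) for i in ims]))
E
```

```text
top 0.28614273013429736 0.8057838928973456
[ 103    0   55   59 3053] min [ 0.632 -0.45   0.02 ] max [ 0.777 -0.316  0.1  ]
[ 704. -384.] [133. 141.] 88.19795227050781
[ 19  13  29  40 862] min [ 0.64  -0.174  0.02 ] max [ 0.703 -0.11   0.176]
[ 670. -143.] [58. 60.] 78.24708557128906
[134  69  20  28 221] min [ 0.535 -0.428  0.02 ] max [ 0.597 -0.391  0.08 ]
[ 566. -411.] [29. 65.] 78.82166290283203
[ 91 107  26  36 359] min [ 0.421 -0.336  0.021] max [ 0.503 -0.287  0.106]
[ 461. -313.] [39. 86.] 79.09762573242188
side 0.1374823188623555 0.9447898259674977
[   0    0  103   75 3669] min [ 0.632 -0.45   0.02 ] max [ 0.945 -0.108  0.175]
[ 792. -283.] [341. 310.] 88.18997192382812
[119   0  46  26 656] min [ 0.461 -0.62   0.02 ] max [ 0.617 -0.503  0.082]
[ 539. -562.] [117. 156.] 89.67521667480469
[ 107   11   41   60 1025] min [ 0.422 -0.43   0.02 ] max [ 0.598 -0.287  0.103]
[ 516. -349.] [ 46. 218.] 48.46474838256836
[  0  82  40  18 367] min [ 0.573 -0.05   0.03 ] max [0.688 0.001 0.037]
[629. -24.] [115.  48.] 4.1147356033325195
```

View pics/crop.png

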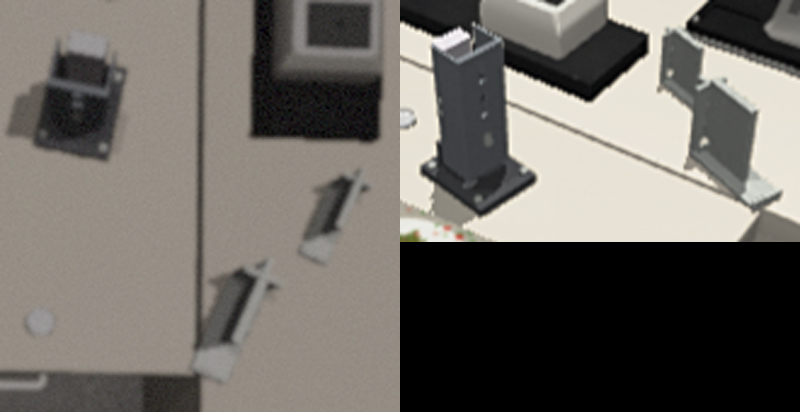

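A, at crop (235,320), is the larger bracket: 0.10 m tall against 0.08 m for B at crop (335,215). Its lip faces the robot and its back plate faces away. The stand's strip faces the robot. Next I fit the poses.

```bash
python3 - <<'E'
from h import *
def line(Q):
    c=Q.mean(0); v=np.linalg.svd(Q-c,full_matrices=False)[2][0]; v=v*np.sign(v[0]); t=(Q-c)@v
    return c.round(4),v.round(3),np.degrees(np.arctan2(v[1],v[0])).round(2),np.percentile(t,[1,99]).round(4),((Q-c)@[-v[1],v[0]]).std().round(4)
for n in("top","side"):
    D=np.load(n+".npz"); P=pts(D,D["d"]).reshape(-1,3); ok=D["d"].ravel()>0
    x,y,z=P.T
    A=ok&(x>.40)&(x<.515)&(y>-.35)&(y<-.275)
    Q=P[A&(z>.093)&(z<.11)]; print(n,"web",len(Q),Q[:,2].max(),line(Q[:,:2]))
    Q=P[A&(z>.004)&(z<.11)]; print(" all",line(Q[:,:2]),cv2.minAreaRect(Q[:,:2].astype(np.float32)*1000))
    S=ok&(x>.61)&(x<.72)&(y>-.19)&(y<-.09)
    for z0,z1 in((.07,.165),(.17,.19)):
        Q=P[S&(z>z0)&(z<z1)]; print(" st",z0,len(Q),cv2.minAreaRect(Q[:,:2].astype(np.float32)*1000) if len(Q) else'')
    if n=="side":
        Q=P[S&(z>.07)&(z<.165)]
        # plane fit front face by ransac
        rng=np.random.default_rng(0);best=None
        for _ in range(500):
            a,b=Q[rng.choice(len(Q),2,False),:2]; v=b-a; L=np.hypot(*v)
            if L<.02: continue
            nn=np.array([-v[1],v[0]])/L; m=abs((Q[:,:2]-a)@nn)<.002
            if best is None or m.sum()>best.sum(): best=m
        print(" face",best.sum(),line(Q[best][:,:2]),Q[best].min(0),Q[best].max(0))
    Q=P[S&(z>.006)&(z<.018)]; print(" foot",len(Q),cv2.minAreaRect(Q[:,:2].astype(np.float32)*1000))
    Q=P[S]; print(" topz",np.percentile(Q[:,2],[90,98,99.5]))
E
```

```text
top web 158 0.1062188069549852 (array([ 0.457 , -0.3067]), array([ 0.897, -0.442]), np.float64(-26.21), array([-0.0371,  0.0382]), np.float64(0.0047))
 all (array([ 0.4535, -0.3024]), array([ 0.936, -0.352]), np.float64(-20.58), array([-0.0544,  0.0545]), np.float64(0.012)) ((455.7596435546875, -312.4291076660156), (110.271728515625, 74.98394012451172), 0.16190065443515778)
 st 0.07 474 ((670.8526000976562, -144.0460968017578), (56.03562927246094, 56.700286865234375), 75.05091857910156)
 st 0.17 120 ((670.460205078125, -141.99822998046875), (55.8480339050293, 51.76897430419922), 79.53811645507812)
 foot 555 ((662.7742309570312, -139.44720458984375), (89.10968780517578, 100.94534301757812), 85.32920837402344)
 topz [0.1668631  0.17415557 0.17563733]
side web 110 0.10342076431357894 (array([ 0.455 , -0.3032]), array([ 0.919, -0.394]), np.float64(-23.19), array([-0.0332,  0.0342]), np.float64(0.004))
 all (array([ 0.4572, -0.3011]), array([ 0.965, -0.261]), np.float64(-15.14), array([-0.0544,  0.0473]), np.float64(0.0076)) ((456.5520324707031, -311.7079162597656), (111.25977325439453, 73.05269622802734), 0.06031327322125435)
 st 0.07 1002 ((672.6028442382812, -142.35546875), (62.527069091796875, 55.94973373413086), 78.5198745727539)
 st 0.17 85 ((667.2040405273438, -140.49884033203125), (58.03422546386719, 44.60036087036133), 80.24373626708984)
 face 499 (array([ 0.6488, -0.1372]), array([0.193, 0.981]), np.float64(78.9), array([-0.0286,  0.0277]), np.float64(0.001)) [ 0.64206259 -0.16663318  0.07000085] [ 0.65643528 -0.10854965  0.16456648]
 foot 528 ((664.2427978515625, -141.09417724609375), (81.73661041259766, 103.63411712646484), 78.45111846923828)
 topz [0.16358978 0.17196734 0.17340186]
```

play_rows(moves=[[[-0.68, -0.65, 0], [0, 0, 0]], [[-0.68, -0.65, 0], [0, 0, 0]], [[-0.68, -0.65, 0], [0, 0, 0]], [[-0.68, -0.65, 0], [0, 0, 0]], [[-0.68, -0.65, 0], [0, 0, 0]], [[-0.68, -0.65, 0], [0, 0, 0]], [[-0.68, -0.65, 0], [0, 0, 0]], [[-0.68, -0.65, 0], [0, 0, 0]]], grip=0)

```text
clock: 0.9
eef_pos: [0.3591, 0.3103, 0.2218]
tool_rot: [-3.141, -0.0, 2.896]
wrist_force: [0.6, 2.2, -0.3]
gripper_width: 0.0857
grip_force: 0.0
```

```bash
cat >> h.py <<'E'
from scipy.spatial.transform import Rotation as R
def to(pos,yaw_deg,s=None):
    "shift (50 mm units) and turn (5 deg units) in tool axes from the measured pose to a straight-down pose"
    s=s or ctrl.get_state(); T=R.from_euler('xyz',s["tool_rot"]); G=R.from_euler('xyz',[np.pi,0,np.radians(yaw_deg)])
    d=T.inv().apply(np.array(pos)-s["eef_pos"])/.05; r=np.degrees((T.inv()*G).as_rotvec())/5
    print("t",round(s["clock"],2),"pos",s["eef_pos"].round(4),"rpy",np.degrees(s["tool_rot"]).round(2),"F",s["wrist_force"].round(1),"M",s["wrist_torque"].round(2),"w",s["gripper_width"].round(4)); print("shift",d.round(3),"turn",r.round(3)); return d,r
E
python3 - <<'E'
from h import *
to((.40,-.29,.25),155)
C=imaging.calibration("wrist"); s=ctrl.get_state(); T=R.from_euler('xyz',s["tool_rot"])
print(T.inv().apply(C["pose"][:3,3]-s["eef_pos"]), (T.inv().as_matrix()@C["pose"][:3,:3]).round(2),C["K"][0,0])
E
```

```text
Traceback (most recent call last):
  File "h.py", line 18, in to
    print("t",round(s["clock"],2),"pos",s["eef_pos"].round(4),"rpy",np.degrees(s["tool_rot"]).round(2),"F",s["wrist_force"].round(1),"M",s["wrist_torque"].round(2),"w",s["gripper_width"].round(4)); print("shift",d.round(3),"turn",r.round(3)); return d,r
                                                                                                                                                                        ^^^^^^^^^^^^^^^^^^^^^^^^
AttributeError: 'float' object has no attribute 'round'
```

```bash
sed -i 's/s\["gripper_width"\].round(4)/round(s["gripper_width"],4)/' h.py
python3 - <<'E'
from h import *
to((.40,-.29,.25),155)
C=imaging.calibration("wrist"); s=ctrl.get_state(); T=R.from_euler('xyz',s["tool_rot"])
print(T.inv().apply(C["pose"][:3,3]-s["eef_pos"]), (T.inv().as_matrix()@C["pose"][:3,:3]).round(2),C["K"][0,0])
E
```

```text
t 0.9 pos [0.3591 0.3103 0.2218] rpy [-1.7999e+02 -1.0000e-02  1.6594e+02] F [ 0.6  2.2 -0.3] M [-0.02 -0.03  0.01] w 0.0857
shift [ -3.711 -11.448  -0.563] turn [-2.000e-03 -2.000e-03  2.187e+00]
[ 0.07920787  0.00034165 -0.15193164] [[ 0.    0.95  0.31]
 [ 1.   -0.    0.  ]
 [ 0.    0.31 -0.95]] 327.917708609973
```

play_rows(moves=[[[-0.31, -0.93, -0.05], [0, 0, 0]], [[-0.31, -0.93, -0.05], [0, 0, 0]], [[-0.31, -0.93, -0.05], [0, 0, 0]], [[-0.31, -0.93, -0.05], [0, 0, 0]], [[-0.31, -0.93, -0.05], [0, 0, 0]], [[-0.31, -0.93, -0.05], [0, 0, 0]], [[-0.31, -0.93, -0.05], [0, 0, 0]], [[-0.31, -0.93, -0.05], [0, 0, 0]]])

```text
clock: 1.7
eef_pos: [0.388, -0.0808, 0.2421]
tool_rot: [3.142, 0.001, 2.895]
wrist_force: [1.0, 0.5, 0.1]
gripper_width: 0.0856
grip_force: 0.0
```

play_rows(moves=[[[-0.31, -0.93, -0.05], [0, 0, 0]], [[-0.31, -0.93, -0.05], [0, 0, 0]], [[-0.31, -0.93, -0.05], [0, 0, 0]], [[-0.31, -0.93, -0.05], [0, 0, 0]], [[0, 0, 0], [0, 0, 1.1]], [[0, 0, 0], [0, 0, 1.1]], [[0, 0, 0], [0, 0, 0]], [[0, 0, 0], [0, 0, 0]]])

```text
out of range; nothing moved
```

```bash
python3 - <<'E'
from h import *
to((.42,-.29,.25),155); print(ctrl.get_state()["joints"].round(2))
C,p,d=grab("wrist"); save("w1.png",p); np.savez("w1",p=p,d=d,**C)
E
```

```text
t 1.7 pos [ 0.388  -0.0808  0.2421] rpy [1.8000e+02 4.0000e-02 1.6589e+02] F [1.  0.5 0.1] M [ 0.02 -0.01 -0.01] w 0.0856
shift [-1.641 -3.901 -0.156] turn [1.000e-03 8.000e-03 2.179e+00]
[-0.49 -0.42  2.15  0.    1.42 -1.82]
```

View pics/w1.png

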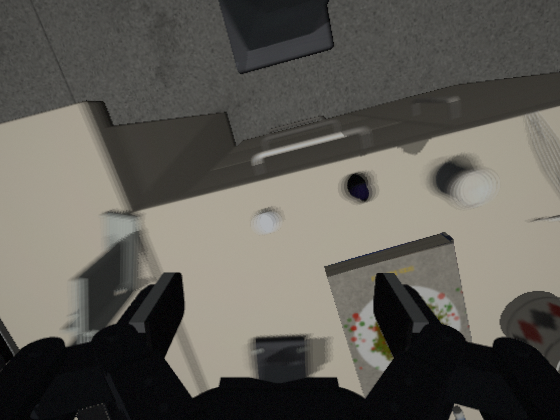

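The wrist view is blurred because the arm was still moving. It shows the bracket at (110,270), the spool at (265,222) and the stand at (285,355). Turns are limited to 1 per row, so I resend with smaller ones.

play_rows(moves=[[[-0.41, -0.9, -0.04], [0, 0, 0]], [[-0.41, -0.9, -0.04], [0, 0, 0]], [[-0.41, -0.9, -0.04], [0, 0, 0]], [[-0.41, -0.9, -0.04], [0, 0, 0]], [[0, 0, 0], [0, 0, 1]], [[0, 0, 0], [0, 0, 1]], [[0, 0, 0], [0, 0, 0]], [[0, 0, 0], [0, 0, 0]]])

```text
clock: 2.55
eef_pos: [0.4241, -0.2731, 0.2497]
tool_rot: [3.141, -0.001, 2.723]
wrist_force: [0.8, -1.6, 0.3]
gripper_width: 0.0854
grip_force: 0.0
```

```bash
python3 - <<'E'
from h import *
to((.42,-.29,.25),155); print(ctrl.get_state()["joints"].round(2))
C,p,d=grab("wrist"); save("w2.png",p); np.savez("w2",p=p,d=d,**C)
P=pts(C,d); 
m=((P[...,2]>.094)&(P[...,2]<.107)&(P[...,0]>.38)&(P[...,0]<.53)&(P[...,1]<-.25)&(P[...,1]>-.36)).astype(np.uint8)
k,L,S,_=cv2.connectedComponentsWithStats(m)
for i in range(1,k):
    if S[i,4]>80:
        Q=P[L==i]; print(S[i],Q.min(0).round(3),Q.max(0).round(3),cv2.minAreaRect(Q[:,:2].astype(np.float32)*1000))
E
```

```text
t 2.55 pos [ 0.4241 -0.2731  0.2497] rpy [ 1.7999e+02 -4.0000e-02  1.5603e+02] F [ 0.8 -1.6  0.3] M [0.01 0.02 0.02] w 0.0854
shift [-0.063 -0.342 -0.005] turn [ 0.003 -0.007  0.206]
[-0.8  -0.13  1.89 -0.    1.37 -1.95]
[256 198  12  65 662] [ 0.422 -0.321  0.094] [ 0.486 -0.287  0.102] ((453.89544677734375, -304.00823974609375), (10.034092903137207, 67.26287078857422), 66.7066650390625)
```

View pics/w2.png

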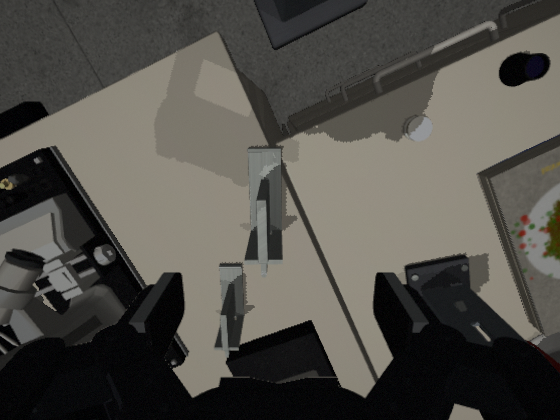

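The bracket web is at px (262,230), sharp: centre (0.4539,−0.3040), yaw −23.3°, 10×67 mm. The small bracket is at (230,305) and the stand at (440,270). I'll grip at bracket x ≈ −48 mm.

```bash
python3 - <<'E'
from h import *
to((.4452,-.3002,.057),156.7)
E
```

```text
t 2.6 pos [ 0.4241 -0.273   0.2499] rpy [ 1.7999e+02 -2.0000e-02  1.5603e+02] F [ 0.1 -0.1  0.1] M [-0.03  0.01 -0.02] w 0.0856
shift [-0.607 -0.325  3.858] turn [ 0.001 -0.004 -0.135]
```

play_rows(moves=[[[-0.607, -0.325, 0], [0, 0, -0.135]], [[0, 0, 0.7], [0, 0, 0]], [[0, 0, 0.7], [0, 0, 0]], [[0, 0, 0.7], [0, 0, 0]], [[0, 0, 0.7], [0, 0, 0]], [[0, 0, 0.6], [0, 0, 0]], [[0, 0, 0.45], [0, 0, 0]], [[0, 0, 0], [0, 0, 0]]])

```text
clock: 3.4
eef_pos: [0.4433, -0.2982, 0.0543]
tool_rot: [3.139, -0.007, 2.735]
wrist_force: [0.9, -0.1, -0.4]
gripper_width: 0.0852
grip_force: 0.0
```

```bash
python3 - <<'E'
from h import *
to((.4452,-.3002,.057),156.7)
E
```

```text
t 3.4 pos [ 0.4433 -0.2982  0.0543] rpy [179.84  -0.38 156.68] F [ 0.9 -0.1 -0.4] M [-0.04 -0.03 -0.01] w 0.0852
shift [-0.051 -0.022 -0.055] turn [ 0.032 -0.077 -0.004]
```

play_rows(moves=[[[0, 0, 0], [0, 0, 0]], [[0, 0, 0], [0, 0, 0]], [[0, 0, 0], [0, 0, 0]], [[0, 0, 0], [0, 0, 0]], [[0, 0, 0], [0, 0, 0]], [[0, 0, 0], [0, 0, 0]], [[0, 0, 0], [0, 0, 0]], [[0, 0, 0], [0, 0, 0]]], grip=1, newtons=80)

```text
clock: 4.2
eef_pos: [0.4457, -0.301, 0.0584]
tool_rot: [-3.141, 0.001, 2.733]
wrist_force: [-1.1, 1.8, 5.8]
gripper_width: 0.009
grip_force: 78.9
```

```bash
python3 - <<'E'
from h import *
to((.4452,-.3002,.057),156.7)
E
```

```text
t 4.2 pos [ 0.4457 -0.301   0.0584] rpy [-1.7998e+02  6.0000e-02  1.5660e+02] F [-1.1  1.8  5.8] M [0.17 0.12 0.  ] w 0.009
shift [0.017 0.011 0.028] turn [-0.005  0.012 -0.02 ]
```

play_rows(moves=[[[0, 0, -0.3], [0, 0, 0]], [[0, 0, -0.5], [0, 0, 0]], [[0, 0, -0.5], [0, 0, 0]], [[0, 0, -0.5], [0, 0, 0]], [[0, 0, 0], [0, 0, 0]], [[0, 0, 0], [0, 0, 0]]])

```text
clock: 4.8
eef_pos: [0.445, -0.3004, 0.1473]
tool_rot: [-3.142, -0.0, 2.733]
wrist_force: [0.2, -0.0, -3.0]
gripper_width: 0.0091
grip_force: 78.2
```

```bash
python3 - <<'E'
from h import *
to((.5575,-.1193,.135),168.9)
E
```

```text
t 4.8 pos [ 0.445  -0.3004  0.1473] rpy [-1.8000e+02 -1.0000e-02  1.5659e+02] F [ 0.2 -0.  -3. ] M [0.06 0.04 0.04] w 0.0091
shift [-0.625  4.218  0.246] turn [ 0.000e+00 -1.000e-03 -2.461e+00]
```

play_rows(moves=[[[-0.125, 0.844, 0.05], [0, 0, 0]], [[-0.125, 0.844, 0.05], [0, 0, 0]], [[-0.125, 0.844, 0.05], [0, 0, 0]], [[-0.125, 0.844, 0.05], [0, 0, 0]], [[-0.125, 0.844, 0.046], [0, 0, -0.82]], [[0, 0, 0], [0, 0, -0.82]], [[0, 0, 0], [0, 0, -0.82]], [[0, 0, 0], [0, 0, 0]]])

```text
clock: 5.6
eef_pos: [0.5564, -0.1184, 0.1327]
tool_rot: [3.141, -0.004, 2.948]
wrist_force: [0.2, -0.4, -2.3]
gripper_width: 0.009
grip_force: 79.2
```

play_rows(moves=[[[0, 0, 0], [0, 0, 0]], [[0, 0, 0], [0, 0, 0]]])

```text
clock: 5.8
eef_pos: [0.5571, -0.1195, 0.1344]
tool_rot: [3.141, -0.002, 2.946]
wrist_force: [0.3, -0.2, -2.2]
gripper_width: 0.0089
grip_force: 79.1
```

```bash
python3 - <<'E'
from h import *
to((.5575,-.1193,.135),168.9)
C,p,d=grab("side"); np.savez("s2",p=p,d=d,**C)
a,b,c,e=120,230,200,330
save("s2.png",cv2.resize(p[a:b,c:e],None,fx=5,fy=5,interpolation=cv2.INTER_CUBIC))
P=pts(C,d)
C2,p2,d2=grab("wrist"); np.savez("w3",p=p2,d=d2,**C2); save("w3.png",p2)
for n,Q in(("side",P),("wrist",pts(C2,d2))):
    Q=Q.reshape(-1,3); f=Q-np.array([.6488,-.1372,0]); u=np.array([.981,-.193,0]); v=np.array([.193,.981,0])
    x=f@u; y=f@v; z=Q[:,2]
    m=(abs(y)<.035)&(x>-.01)&(x<.012)&(z>.06)&(z<.2)
    print(n,"strip top",m.sum(),np.sort(z[m])[-12:].round(4) if m.sum() else '', "face x",np.median(x[m&(z<.165)]) if m.sum() else '')
    if m.sum():
        t=m&(z>np.sort(z[m])[-3]-.006); print("  y range",y[t].min(),y[t].max(),"x range",x[t].min(),x[t].max())
    w=(abs(y)<.012)&(x<-.03)&(x>-.12)&(z>.14)&(z<.2); print("  web", w.sum(),np.sort(z[w])[-12:].round(4) if w.sum() else '')
E
```

```text
t 5.8 pos [ 0.5571 -0.1195  0.1344] rpy [ 1.7998e+02 -9.0000e-02  1.6880e+02] F [ 0.3 -0.2 -2.2] M [-0.03  0.01  0.06] w 0.0089
shift [-0.006  0.006 -0.013] turn [ 0.004 -0.018 -0.02 ]
side strip top 666 [0.1732 0.1732 0.1732 0.1734 0.1735 0.1736 0.1736 0.1736 0.1737 0.174
 0.1741 0.1745] face x 0.00020945516043448335
  y range -0.029230370831843107 0.029468404247806775 x range -0.00354756088427322 0.01172318659690779
  web 309 [0.1955 0.1959 0.1963 0.1966 0.197  0.1971 0.1972 0.1974 0.1975 0.1989
 0.1993 0.1998]
wrist strip top 0  face x 
  web 7328 [0.1999 0.1999 0.1999 0.1999 0.1999 0.1999 0.2    0.2    0.2    0.2
 0.2    0.2   ]
```

View pics/s2.png

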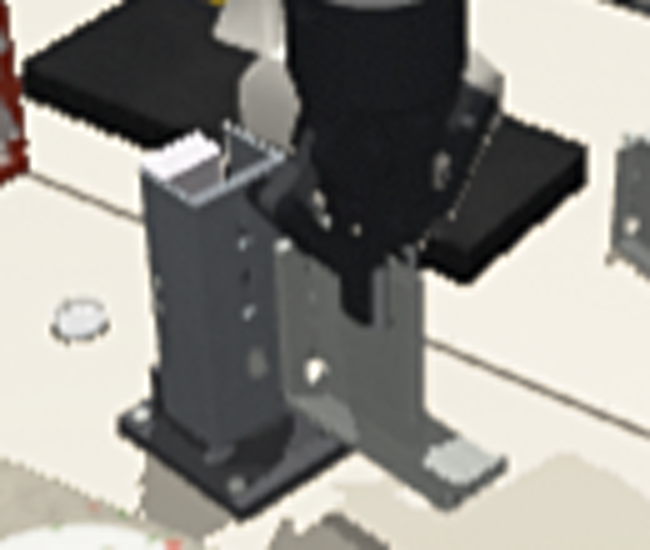

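View pics/w3.png

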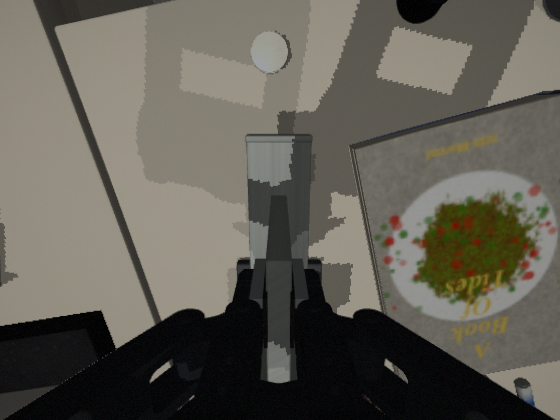

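The side crop shows the tabs 28 mm short of the strip, the catch at about (257,360), and dark and white slot marks at (246,240–315). The wrist view shows the bracket held straight. Now I'll sample brightness along the strip's centreline in the first side picture to estimate h.

```bash
python3 - <<'E'
from h import *
D=np.load("side.npz"); p=D["p"].astype(float)
def proj(X):
    c=(X-D["pose"][:3,3])@D["pose"][:3,:3]; x=c[:,0]/-c[:,2]; y=-c[:,1]/-c[:,2]; s=1+D["k1"]*(x*x+y*y)
    return np.stack([D["K"][0,0]*x*s+D["K"][0,2],D["K"][1,1]*y*s+D["K"][1,2]],1).astype(np.float32)
zs=np.arange(.045,.182,.002); out=[]; ys=np.arange(-32,33,1.0)*1e-3
for z in zs:
    X=np.array([.6488,-.1372,0])+ys[:,None]*np.array([.193,.981,0]); X[:,2]=z
    q=proj(X); out.append(cv2.remap(p.astype(np.float32),q[:,:1],q[:,1:],cv2.INTER_LINEAR)[:,0].mean(-1))
A=np.array(out)
for z,r in zip(zs,A): print(int(z*1000+.5),*r[20:47:2].astype(int))
save("rect.png",cv2.resize(np.repeat(A[::-1,:,None],3,2).clip(0,255),None,fx=8,fy=8,interpolation=cv2.INTER_NEAREST))
E
```

```text
45 63 62 62 62 63 63 63 62 62 62 62 62 62 63
47 62 62 61 62 63 62 63 63 62 61 62 62 62 62
49 62 62 62 62 62 62 62 63 63 62 63 63 62 62
51 62 63 63 65 63 62 62 62 62 63 63 62 62 62
53 62 65 68 70 70 69 63 62 62 62 63 62 62 62
55 63 68 74 79 79 78 71 65 62 62 62 62 62 63
57 62 71 78 86 89 88 79 71 64 62 62 62 63 64
59 62 69 79 91 93 95 89 78 67 63 62 63 63 64
61 61 66 78 91 95 96 92 84 70 65 63 63 63 63
63 61 62 73 89 94 96 94 85 72 66 63 63 63 63
65 61 62 70 85 93 96 94 85 74 66 63 62 62 62
67 62 62 69 82 90 95 93 85 73 66 61 61 62 62
69 62 62 68 77 86 91 92 84 73 67 62 61 62 62
71 61 62 65 72 79 86 87 80 72 66 63 62 62 62
73 61 61 63 67 71 76 80 75 69 65 63 63 62 62
75 61 61 62 63 66 69 72 70 66 64 63 63 63 62
77 61 62 62 62 63 64 66 66 64 63 63 63 63 62
79 62 63 62 62 63 63 62 63 63 62 63 63 63 62
81 62 62 63 62 62 63 63 62 62 63 63 64 64 62
83 62 62 63 63 63 63 63 63 63 63 63 63 63 63
85 62 62 62 63 63 62 63 63 63 63 63 63 63 63
87 62 62 61 61 62 62 62 62 63 63 63 62 62 63
89 63 62 61 61 61 61 62 61 62 63 63 63 62 62
91 63 62 61 62 62 64 63 64 62 62 63 63 62 63
93 62 62 62 65 67 70
[... 1529 characters left out ...]
5 64 63 63 63 63 63
161 63 62 62 63 63 64 66 66 65 64 63 63 63 63
163 62 62 62 62 62 63 65 65 64 64 63 63 63 63
165 61 62 61 62 61 61 62 63 63 63 62 62 61 62
167 60 61 61 60 60 60 60 61 61 61 61 60 60 61
169 65 66 62 65 65 63 65 64 62 64 63 62 63 62
171 80 85 84 81 84 87 82 83 86 80 82 84 78 81
173 106 116 112 112 115 118 120 116 117 119 113 115 117 111
175 128 133 139 133 134 145 140 137 144 137 131 145 141 137
177 124 130 129 129 133 131 133 135 133 128 122 140 147 144
179 102 100 102 103 101 103 106 103 103 93 77 126 136 127
181 70 75 73 73 77 74 74 77 71 62 56 112 124 114[ WARN:0@0.198] global loadsave.cpp:1063 imwrite_ Unsupported depth image for selected encoder is fallbacked to CV_8U.
```

View pics/rect.png

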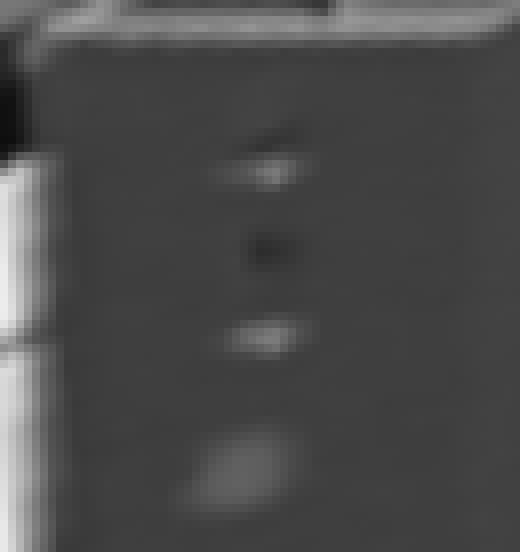

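The slots' lower edges show at z ≈ 94 and 136 mm, and the strip top at about 173 mm, so h ≈ −1 to −2 mm. Lateral centring is good. Now I approach and feel.

play_rows(moves=[[[-0.1, 0, 0.06], [0, 0, 0]], [[-0.2, 0, 0], [0, 0, 0]], [[-0.14, 0, 0], [0, 0, 0]], [[-0.04, 0, 0], [0, 0, 0]], [[0, 0, 0], [0, 0, 0]], [[0, 0, 0], [0, 0, 0]], [[0, 0, 0], [0, 0, 0]]])

```text
clock: 6.6
eef_pos: [0.5812, -0.1239, 0.1322]
tool_rot: [3.142, -0.0, 2.948]
wrist_force: [0.1, -0.6, -3.1]
gripper_width: 0.0093
grip_force: 79.2
```

```bash
cat > st.py <<'E'
from h import *
import sys
# stand frame: x to face, y lateral, z origin over strip_home
s=ctrl.get_state(); f=s["eef_pos"]-np.array([.6488,-.1372,0]); F=s["wrist_force"]
u=np.array([.981,-.193,0]); v=np.array([.193,.981,0])
print("t",round(s["clock"],2),"org x %.1f y %.1f z-55 %.1f mm"%((f@u+.048)*1e3,f@v*1e3,(f[2]-.0573-.055)*1e3),"F xyz %.1f %.1f %.1f"%(F@u,F@v,F[2]),"M",s["wrist_torque"].round(2),"rpy",np.degrees(s["tool_rot"]).round(2),"w",round(s["gripper_width"],4))
E
python3 st.py
```

```text
t 6.6 org x -20.9 y -0.0 z-55 19.9 mm F xyz 0.2 -0.6 -3.1 M [-0.02  0.04  0.  ] rpy [ 1.8000e+02 -1.0000e-02  1.6889e+02] w 0.0093
```

play_rows(moves=[[[-0.04, 0, 0], [0, 0, 0]], [[-0.04, 0, 0], [0, 0, 0]], [[-0.02, 0, 0], [0, 0, 0]], [[0, 0, 0], [0, 0, 0]]])

```text
clock: 7.0
eef_pos: [0.5864, -0.1251, 0.1323]
tool_rot: [-3.142, 0.0, 2.948]
wrist_force: [-0.1, -0.3, -2.5]
gripper_width: 0.0091
grip_force: 79.2
```

```bash
python3 st.py
```

```text
t 7.0 org x -15.5 y -0.1 z-55 20.0 mm F xyz -0.0 -0.4 -2.5 M [ 0.05  0.06 -0.  ] rpy [-1.8000e+02  1.0000e-02  1.6889e+02] w 0.0091
```

play_rows(moves=[[[-0.02, 0, 0], [0, 0, 0]], [[-0.02, 0, 0], [0, 0, 0]], [[0, 0, 0], [0, 0, 0]]])

```text
clock: 7.3
eef_pos: [0.5883, -0.1254, 0.1323]
tool_rot: [-3.142, 0.0, 2.948]
wrist_force: [-0.5, 0.6, -2.6]
gripper_width: 0.0093
grip_force: 79.2
```

```bash
python3 st.py
```

```text
t 7.3 org x -13.6 y -0.1 z-55 20.0 mm F xyz -0.6 0.5 -2.6 M [-0.01  0.02 -0.02] rpy [-1.8000e+02  1.0000e-02  1.6889e+02] w 0.0093
```

play_rows(moves=[[[-0.02, 0, 0], [0, 0, 0]], [[-0.02, 0, 0], [0, 0, 0]], [[0, 0, 0], [0, 0, 0]]])

```text
clock: 7.6
eef_pos: [0.5903, -0.1258, 0.1323]
tool_rot: [-3.142, 0.0, 2.948]
wrist_force: [0.7, -0.5, -2.5]
gripper_width: 0.0087
grip_force: 79.2
```

```bash
python3 st.py
```

```text
t 7.6 org x -11.6 y -0.1 z-55 20.0 mm F xyz 0.8 -0.3 -2.5 M [0.09 0.07 0.02] rpy [-1.8000e+02  1.0000e-02  1.6889e+02] w 0.0087
```

play_rows(moves=[[[-0.02, 0, 0], [0, 0, 0]], [[-0.02, 0, 0], [0, 0, 0]], [[-0.02, 0, 0], [0, 0, 0]], [[0, 0, 0], [0, 0, 0]]])

```text
clock: 8.0
eef_pos: [0.5933, -0.1264, 0.1323]
tool_rot: [-3.142, 0.0, 2.948]
wrist_force: [0.6, -0.2, -2.2]
gripper_width: 0.0087
grip_force: 79.2
```

```bash
python3 st.py
```

```text
t 8.0 org x -8.6 y -0.2 z-55 20.0 mm F xyz 0.6 -0.0 -2.2 M [-0.02 -0.02  0.01] rpy [-1.8000e+02  1.0000e-02  1.6889e+02] w 0.0087
```

play_rows(moves=[[[-0.02, 0, 0], [0, 0, 0]], [[-0.02, 0, 0], [0, 0, 0]], [[-0.02, 0, 0], [0, 0, 0]], [[-0.02, 0, 0], [0, 0, 0]], [[0, 0, 0], [0, 0, 0]]])

```text
clock: 8.5
eef_pos: [0.5971, -0.1272, 0.1323]
tool_rot: [-3.142, 0.0, 2.948]
wrist_force: [-0.9, -0.6, -3.1]
gripper_width: 0.0087
grip_force: 79.2
```

```bash
python3 st.py
```

```text
t 8.5 org x -4.6 y -0.1 z-55 20.0 mm F xyz -0.8 -0.8 -3.1 M [0.04 0.05 0.01] rpy [-180.      0.    168.89] w 0.0087
```

play_rows(moves=[[[-0.02, 0, 0], [0, 0, 0]], [[-0.02, 0, 0], [0, 0, 0]], [[0, 0, 0], [0, 0, 0]]])

```text
clock: 8.8
eef_pos: [0.5991, -0.1275, 0.1323]
tool_rot: [-3.142, 0.0, 2.948]
wrist_force: [-0.3, -0.1, -3.0]
gripper_width: 0.009
grip_force: 79.2
```

```bash
python3 st.py
```

```text
t 8.8 org x -2.6 y -0.1 z-55 20.0 mm F xyz -0.3 -0.2 -3.0 M [0.04 0.01 0.  ] rpy [-180.      0.    168.89] w 0.009
```

play_rows(moves=[[[-0.02, 0, 0], [0, 0, 0]], [[-0.02, 0, 0], [0, 0, 0]], [[0, 0, 0], [0, 0, 0]]])

```text
clock: 9.1
eef_pos: [0.5995, -0.1275, 0.1317]
tool_rot: [3.141, -0.005, 2.948]
wrist_force: [-6.5, 0.1, -0.4]
gripper_width: 0.0088
grip_force: 79.5
```

```bash
python3 st.py
```

```text
t 9.1 org x -2.3 y 0.0 z-55 19.4 mm F xyz -6.4 -1.2 -0.4 M [0.09 0.95 0.  ] rpy [179.99  -0.26 168.91] w 0.0088
```

Contact is at −6.4 N after 18 mm of free insertion, so both tabs are in and the back plate is on the face. I'll ease the preload and go straight down.

play_rows(moves=[[[0.016, 0, 0], [0, 0, 0]], [[0, 0, 0.03], [0, 0, 0]], [[0, 0, 0.03], [0, 0, 0]], [[0, 0, 0.03], [0, 0, 0]], [[0, 0, 0], [0, 0, 0]]])

```text
clock: 9.6
eef_pos: [0.5995, -0.1275, 0.1273]
tool_rot: [3.141, -0.002, 2.948]
wrist_force: [-4.6, 0.6, -1.2]
gripper_width: 0.009
grip_force: 79.4
```

```bash
python3 st.py
```

```text
t 9.6 org x -2.2 y -0.0 z-55 15.0 mm F xyz -4.6 -0.3 -1.2 M [0.15 0.81 0.03] rpy [ 1.7999e+02 -1.2000e-01  1.6890e+02] w 0.009
```

play_rows(moves=[[[0, 0, 0.03], [0, 0, 0]], [[0, 0, 0.03], [0, 0, 0]], [[0, 0, 0.02], [0, 0, 0]], [[0, 0, 0], [0, 0, 0]]])

```text
clock: 10.0
eef_pos: [0.5995, -0.1276, 0.1243]
tool_rot: [-3.142, -0.002, 2.948]
wrist_force: [-7.3, 1.5, 3.5]
gripper_width: 0.0091
grip_force: 80.0
```

```bash
python3 st.py
```

```text
t 10.0 org x -2.2 y -0.1 z-55 12.0 mm F xyz -7.4 0.1 3.5 M [0.27 1.38 0.02] rpy [-1.800e+02 -1.400e-01  1.689e+02] w 0.0091
```

play_rows(moves=[[[0, 0, 0.02], [0, 0, 0]], [[0, 0, 0.02], [0, 0, 0]], [[0, 0, 0], [0, 0, 0]]])

```text
clock: 10.3
eef_pos: [0.5995, -0.1276, 0.1224]
tool_rot: [-3.141, -0.002, 2.948]
wrist_force: [-7.5, 1.1, 4.7]
gripper_width: 0.0086
grip_force: 80.1
```

```bash
python3 st.py
```

```text
t 10.3 org x -2.2 y -0.1 z-55 10.1 mm F xyz -7.6 -0.3 4.7 M [0.31 1.37 0.03] rpy [-1.7999e+02 -1.4000e-01  1.6890e+02] w 0.0086
```

play_rows(moves=[[[0, 0, 0.02], [0, 0, 0]], [[0, 0, 0.02], [0, 0, 0]], [[0, 0, 0.02], [0, 0, 0]], [[0, 0, 0], [0, 0, 0]]])

```text
clock: 10.7
eef_pos: [0.5994, -0.1276, 0.1193]
tool_rot: [-3.142, -0.003, 2.948]
wrist_force: [-6.3, 1.6, -2.5]
gripper_width: 0.0089
grip_force: 79.3
```

```bash
python3 st.py
```

```text
t 10.7 org x -2.3 y -0.1 z-55 7.0 mm F xyz -6.5 0.3 -2.5 M [ 0.29  1.52 -0.01] rpy [-1.8000e+02 -1.5000e-01  1.6891e+02] w 0.0089
```

play_rows(moves=[[[0, 0, 0.02], [0, 0, 0]], [[0, 0, 0.02], [0, 0, 0]], [[0, 0, 0.02], [0, 0, 0]], [[0, 0, 0.02], [0, 0, 0]], [[0, 0, 0], [0, 0, 0]]])

```text
clock: 11.2
eef_pos: [0.5986, -0.1273, 0.1136]
tool_rot: [3.141, -0.005, 2.948]
wrist_force: [-5.5, 0.6, -3.0]
gripper_width: 0.0087
grip_force: 79.0
```

```bash
python3 st.py
```

```text
t 11.2 org x -3.2 y 0.1 z-55 1.3 mm F xyz -5.5 -0.5 -3.0 M [0.28 1.28 0.01] rpy [179.98  -0.27 168.9 ] w 0.0087
```

play_rows(moves=[[[0, 0, 0.01], [0, 0, 0]], [[0, 0, 0], [0, 0, 0]], [[0, 0, 0], [0, 0, 0]]])

```text
clock: 11.5
eef_pos: [0.5995, -0.1274, 0.1129]
tool_rot: [3.141, -0.002, 2.948]
wrist_force: [-1.0, -0.1, -9.6]
gripper_width: 0.0093
grip_force: 78.2
```

```bash
python3 st.py
```

```text
t 11.5 org x -2.3 y 0.1 z-55 0.6 mm F xyz -1.0 -0.3 -9.6 M [0.12 0.43 0.05] rpy [ 1.7997e+02 -1.1000e-01  1.6889e+02] w 0.0093
```

The bracket reads as latched: the catch now holds it down against the arm, which is commanded higher. I press on gently to the hard stop.

play_rows(moves=[[[0, 0, 0.02], [0, 0, 0]], [[0, 0, 0.02], [0, 0, 0]], [[0, 0, 0.01], [0, 0, 0]], [[0, 0, 0], [0, 0, 0]]])

```text
clock: 11.9
eef_pos: [0.5995, -0.1275, 0.1124]
tool_rot: [3.142, -0.002, 2.948]
wrist_force: [-8.8, 1.5, -0.0]
gripper_width: 0.0088
grip_force: 79.6
```

```bash
python3 st.py
```

```text
t 11.9 org x -2.2 y -0.0 z-55 0.1 mm F xyz -9.0 -0.3 -0.0 M [0.31 1.18 0.01] rpy [ 1.8000e+02 -1.2000e-01  1.6891e+02] w 0.0088
```

play_rows(moves=[[[0.01, 0, 0.02], [0, 0, 0]], [[0, 0, 0], [0, 0, 0]], [[0, 0, 0], [0, 0, 0]]])

```text
clock: 12.2
eef_pos: [0.5995, -0.1276, 0.1117]
tool_rot: [-3.141, -0.001, 2.948]
wrist_force: [-6.5, 1.6, -0.9]
gripper_width: 0.0088
grip_force: 79.6
```

```bash
python3 st.py
```

```text
t 12.2 org x -2.2 y -0.1 z-55 -0.6 mm F xyz -6.7 0.3 -0.9 M [0.21 1.04 0.07] rpy [-1.7999e+02 -3.0000e-02  1.6891e+02] w 0.0088
```

play_rows(moves=[[[0.01, 0, 0.02], [0, 0, 0]], [[0, 0, 0], [0, 0, 0]], [[0, 0, 0], [0, 0, 0]]])

```text
clock: 12.5
eef_pos: [0.5995, -0.1277, 0.1113]
tool_rot: [-3.141, 0.001, 2.948]
wrist_force: [-6.9, 2.8, 0.3]
gripper_width: 0.0091
grip_force: 80.0
```

```bash
python3 st.py
```

```text
t 12.5 org x -2.2 y -0.2 z-55 -1.0 mm F xyz -7.3 1.5 0.3 M [0.26 1.04 0.05] rpy [-1.7998e+02  4.0000e-02  1.6891e+02] w 0.0091
```

play_rows(moves=[[[0.01, 0, 0.02], [0, 0, 0]], [[0, 0, 0.01], [0, 0, 0]], [[0, 0, 0], [0, 0, 0]], [[0, 0, 0], [0, 0, 0]]])

```text
clock: 12.9
eef_pos: [0.5996, -0.1277, 0.1112]
tool_rot: [-3.141, 0.002, 2.948]
wrist_force: [-8.1, 3.3, 6.4]
gripper_width: 0.0092
grip_force: 80.9
```

```bash
python3 st.py
```

```text
t 12.9 org x -2.1 y -0.2 z-55 -1.1 mm F xyz -8.6 1.7 6.4 M [0.47 1.36 0.04] rpy [-1.7997e+02  1.0000e-01  1.6891e+02] w 0.0092
```

It's at a hard stop (9 N, no motion) at h ≈ −1.1 mm, matching the picture. I relieve the load, then test the catch with a gentle upward tug.

play_rows(moves=[[[0.02, 0, -0.02], [0, 0, 0]], [[0.01, 0, -0.02], [0, 0, 0]], [[0, 0, -0.02], [0, 0, 0]], [[0, 0, -0.02], [0, 0, 0]], [[0, 0, 0], [0, 0, 0]], [[0, 0, 0], [0, 0, 0]]])

```text
clock: 13.5
eef_pos: [0.5974, -0.1273, 0.1124]
tool_rot: [-3.142, 0.0, 2.948]
wrist_force: [0.4, -0.5, -2.7]
gripper_width: 0.009
grip_force: 79.1
```

```bash
python3 st.py
```

```text
t 13.5 org x -4.4 y -0.2 z-55 0.1 mm F xyz 0.5 -0.4 -2.7 M [-0.04  0.05 -0.02] rpy [-1.8000e+02  2.0000e-02  1.6889e+02] w 0.009
```

play_rows(moves=[[[0, 0, -0.02], [0, 0, 0]], [[0, 0, -0.01], [0, 0, 0]], [[0, 0, 0], [0, 0, 0]], [[0, 0, 0], [0, 0, 0]]])

```text
clock: 13.9
eef_pos: [0.5969, -0.127, 0.113]
tool_rot: [3.141, -0.001, 2.948]
wrist_force: [2.9, -0.1, -11.0]
gripper_width: 0.0089
grip_force: 78.3
```

```bash
python3 st.py
```

```text
t 13.9 org x -4.9 y -0.0 z-55 0.7 mm F xyz 2.8 0.5 -11.0 M [-0.11 -0.32 -0.12] rpy [ 1.7999e+02 -6.0000e-02  1.6889e+02] w 0.0089
```

The catch holds: an 8 N tug moved it only 0.6 mm. I seat it again and release.

play_rows(moves=[[[-0.04, 0, 0.03], [0, 0, 0]], [[0, 0, 0.02], [0, 0, 0]], [[0, 0, 0.02], [0, 0, 0]], [[0, 0, 0], [0, 0, 0]], [[0, 0, 0], [0, 0, 0]]])

```text
clock: 14.4
eef_pos: [0.5995, -0.1277, 0.1113]
tool_rot: [-3.141, 0.001, 2.948]
wrist_force: [-3.6, 0.1, 2.8]
gripper_width: 0.0091
grip_force: 79.9
```

```bash
python3 st.py
```

```text
t 14.4 org x -2.2 y -0.2 z-55 -1.0 mm F xyz -3.6 -0.6 2.8 M [0.06 0.53 0.07] rpy [-1.7998e+02  4.0000e-02  1.6890e+02] w 0.0091
```

play_rows(moves=[[[0.01, 0, -0.02], [0, 0, 0]], [[0, 0, 0], [0, 0, 0]], [[0, 0, 0], [0, 0, 0]], [[0, 0, 0], [0, 0, 0]], [[0, 0, 0], [0, 0, 0]], [[0, 0, 0], [0, 0, 0]], [[0, 0, 0], [0, 0, 0]]], grip=0.3)

```text
clock: 15.1
eef_pos: [0.5987, -0.1275, 0.1113]
tool_rot: [-3.142, 0.0, 2.948]
wrist_force: [-0.3, 0.0, 0.5]
gripper_width: 0.0599
grip_force: 0.0
```

play_rows(moves=[[[0, 0, -0.3], [0, 0, 0]], [[0, 0, -0.5], [0, 0, 0]], [[0, 0, -0.6], [0, 0, 0]], [[0.5, 0, -0.6], [0, 0, 0]], [[0.8, 0, -0.3], [0, 0, 0]], [[0.8, 0, 0], [0, 0, 0]], [[0, 0, 0], [0, 0, 0]], [[0, 0, 0], [0, 0, 0]]])

```text
clock: 15.9
eef_pos: [0.4957, -0.1073, 0.2276]
tool_rot: [-3.141, 0.002, 2.948]
wrist_force: [0.3, 0.0, -0.6]
gripper_width: 0.0601
grip_force: 0.0
```

```bash
python3 - <<'E'
from h import *
C,p,d=grab("side"); a,b,c,e=120,230,200,330
save("s3.png",cv2.resize(p[a:b,c:e],None,fx=5,fy=5,interpolation=cv2.INTER_CUBIC))
Q=pts(C,d).reshape(-1,3); f=Q-np.array([.6488,-.1372,0]); x=f@[.981,-.193,0]; y=f@[.193,.981,0]; z=Q[:,2]
w=(abs(y)<.012)&(x<-.01)&(x>-.07)&(z>.1)&(z<.2); print(np.percentile(z[w],[90,98,100]),np.percentile(x[w],[2,98]))
E
python3 st.py
```

```text
[0.15227958 0.15415517 0.15630579] [-0.06910093 -0.01176113]
t 15.95 org x -107.2 y -0.3 z-55 115.3 mm F xyz -0.2 0.2 0.2 M [-0.02  0.    0.05] rpy [-1.7997e+02  1.4000e-01  1.6888e+02] w 0.0598
```

View pics/s3.png

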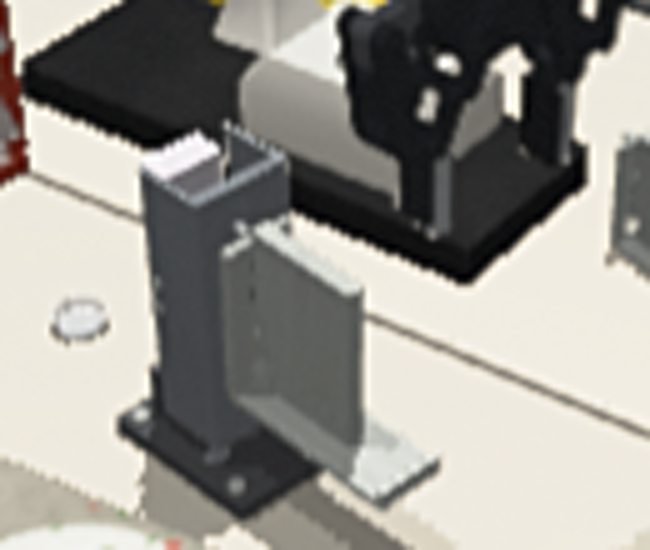

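The bracket hangs level and square on the strip, web top at crop (310,260), z ≈ 0.154 m (h ≈ −1). The gripper is well clear. Handing in.

```bash
python3 -c "
from bench import ticket; print(ticket.hand_in())"
```

```text
the job is handed in; nothing more can be done
None
```

I hung the larger bracket on the upright with both tabs in the slots, pushed it down to the hard stop, released it and handed the job in at about 16 s; the catch held against a gentle 8 N upward tug, and my readings, taken between moves, never showed more than about 11 N.

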